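Uncap the specimen and slide its carrier home under the hardness tester's head

ROBOT

A 7-joint arm with a two-finger parallel gripper is mounted at the origin on the work surface. World frame = base frame: x ahead of the robot, y to its left, z up, the work surface at z = 0. Lengths are in mm, angles in rad, forces in N, time in s.
With the tool pointing down it reaches from about 400 to 875 mm from the base axis. Payload 4.4 kg.
Tool frame: the origin (TCP) lies midway between the tips of the shut fingers; the grasp point (between the pads) lies bot.grasp_offset behind it (bot.grasp_offset is the distance from the TCP to the grasp point, in mm); z points along the fingers, y is the line along which they close (so a half turn about z gives the same grasp; the last joint's range is limited). The gripper opens to 85 mm and grips with 20 to 120 N. Pads are 22 mm wide; open, the fingers measure 114 mm over their backs; the gripper's body (76 mm by 85 mm) begins 54 mm behind the grasp point. The pads swing forward as they close: fully open they stand 13 mm farther back than shut.
Start: joints at [1.281, 0.628, 0.038, 1.517, -0.027, 0.996, -0.02], TCP at [144.286, -633.798, 231.313] pointing down, gripper open.
Joint ranges: [-3.06, 3.06], [-0.37, 2.12], [-1.25, 1.32], [0.18, 2.47], [-1.1, 4.24], [0.23, 1.98], [-2.94, 2.94]. Speed limits (rad/s): [2.57, 2.57, 3.14, 3.14, 3.14, 3.14, 3.14].

INTERFACE

Orientations are given as a rotation vector (axis times angle).
In Python, from plant import bot, vision, order gives the robot as it stands. The module is installed in compiled form; this text tells all that it offers.
- The arm moves only by the shell command python3 -m creep 'ROWS' [OPENING] [FORCE]. ROWS is JSON, a list of rows, each a list of 4 numbers: the shift along the tool's x, y, z in mm, then the turn about the tool's z in rad. In form: [[dx, dy, dz, twist], ...]. A call has 1 to 8 rows; each row is the pose to reach, as a shift and turn from the pose commanded when the call began, along the tool's axes at that moment; what a row does not reach only later rows make up. A row lasts 1/10 s, in which the tool goes at most 50 mm and 8.59 degrees, less where a joint would pass 70% of its speed; a pose out of reach is approached as far as the arm can. A call with a gripper value outside its range is refused whole. OPENING is the opening, from 0 (shut) to 1 (fully open), set as the call begins (- or left out, the last holds). The fingers move at their own pace and stop on an object; FORCE is the grip in N (left out, the last holds). Time passes only in rows, so rows that repeat a pose let the fingers close. It gives the time, the measured TCP pose, the force, the opening and the grip force at its end, in the units of the state.
- bot.sense(): the state, without advancing time (a new reading comes with each control period).
- vision.grab_frame(name): name is "scene" or "top"; returns the picture (400x640x3 uint8, red, green, blue); there is no depth.
- vision.calibration(name): a dict with "fx", "fy", "cx", "cy" (pixels), "R" (3x3) and "t" (3): a world point X has camera coordinates R X + t. Camera axes: x right, y down, z forward; pixel columns grow to the right and rows downward; lengths in mm; the calibration is good to about 2 mm. A picture is of the moment at which its call begins. calibration takes no time and is no camera call.
- order.hand_in(): hands the job in; it is judged then, once.
The state is a dict: "clock": time; "q": joint angles; "joint_vel": joint speeds; "tau": joint torques, N m; "ee_pos": TCP position; "orientation": TCP orientation; "force": force on the tool from outside, world axes, zero at the start; "moment": the same for the moment, N m; "width": finger opening in mm; "gripper_force": force on a finger pad.
Only numpy, scipy, OpenCV 4.12 (cv2) and the standard library are available. Lean on these libraries where they do the work, as an engineer would, in place of code of your own. Each camera call takes 0.05 s, during which the arm holds its last target. There are 200 camera calls.

TASK

Get the specimen ready for a hardness test: lift the dust cap off the specimen carrier and stand it upright in the shallow steel tray, then set the carrier on the tester's stage and slide it, fin towards you, between the guide rails under the overhanging head until it is fully home against the end stop. Keep the carrier level, feel for the stop and do not ram it, and leave the other things on the bench where they are.

Things in the scene. Friction and masses are not known exactly. Their poses are not given: they have to be found in the camera images.
- tester: White fixed bench hardness tester, 330 long (its x) x 170 wide x 445 tall. Origin on the bench right below the carrier's home place; +x points into the machine, away from the operator. Dark flat stage, 130 wide, 90 above the bench, from x = -175 to +110; a column at its far end (x = 95 on) carries the head over the stage.
- home (a point): On the stage at tester x = 0, y = 0, z = 90: the carrier's origin when home; axes as the tester's. Steel end stop: face at x = +70, 26 tall. Lips over the rails from x = -25 to +70 reach in to y = +-36, undersides 12 above the stage. When home, only the rearmost 12 of the plate is not under the head, so push the last part with the tool tilted back.
- mouth (a point): On the stage at tester x = -60, y = 0: where the two parallel steel guide rails begin. They run along x to the end stop, inner faces 88 apart, 18 tall. In front of it they flare outward to about 112 apart at x = -95 (tester's frame). Stage in front of that is bare.
- head (a point): Middle of the lower front edge of the overhanging head, tester x = -58, y = 0, z = 160 (70 above the stage). The head is a solid box 110 wide, from here to tester x = +160, its top 310 above the bench. An objective 42 across hangs from it at tester x = 30 down to 46 above the stage.
- carrier: Loose aluminium specimen carrier, about 0.35 kg: plate 140 (x) x 84 (y) x 8; origin at the centre of its underside, z up. A plain upright fin, 36 long (x = -66 to -30), 12 thick in y, top 52 above the underside, stands on the centreline and serves as handle; a black round specimen, 44 across and 24 tall, is fixed on the plate at x = +30. The +x end goes in first.
- fin (a point): Point in the carrier's fin: x = -48, y = 0, z = 38 in the carrier's frame; axes as the carrier's.
- cap: Loose grey round dust cap over the specimen, standing on the plate: 58 across, wall 3, 34 tall, open below, with a round knob 22 across and 28 tall on top (knob from 34 to 62). Origin at the centre of its open rim, z up to the knob. With the cap on, the carrier does not pass under the objective.
- tray: Fixed shallow square steel tray, 130 x 130 x 14, wall and floor 4 thick; origin at the centre of its underside.
- block: Loose steel test disc, 64 across, 14 tall; leave alone. Origin under its centre.
- mount: Loose black spare specimen, 40 across, 24 tall; leave alone. Origin under its centre.
- bottle: Loose upright white bottle, 64 across, 160 tall; leave alone. Origin under its centre.
- jar: Loose upright amber jar, 68 across, 70 tall; leave alone. Origin under its centre.
- mouse: Loose black computer mouse, about 80 x 60 x 30; leave alone. Origin underneath.
- screwdriver: Loose screwdriver lying on the bench; leave alone. Origin beneath its middle, x along it.
Things that resemble listed ones, but are neither listed nor needed, are in the scene too. Leave any turquoise look-alike of the tray alone.

How it is judged (in metres and radians):
On the way:
1. the dust cap stands upright in the tray (x of cap in the frame of tray between -0.045 and 0.045 m and y of cap in the frame of tray between -0.045 and 0.045 m and z of cap in the frame of tray below 0.01 m and angle between cap's own z axis and vertical below 0.12 rad and linear speed of cap below 0.02 m/s), for 0.2 s.
At the end, for the whole second after the job is handed in: The cap stands upright (within 7 degrees) on the tray's floor, its centre within 45 mm of the tray's centre along both sides; the carrier lies flat on the stage between the rails, fin towards the operator, within 3 mm of the end stop and straight; both released and at rest (all of step 1 and x of carrier in the frame of tester between -0.003 and 0.004 m and y of carrier in the frame of tester between -0.005 and 0.005 m and z of carrier in the frame of tester between 0.086 and 0.095 m and x of fin in the frame of tester below -0.03 m and angle between the x axis of carrier and the x axis of tester, either way round below 0.06 rad and angle between carrier's own z axis and vertical below 0.04 rad and linear speed of carrier below 0.02 m/s); the robot touches nothing.
It fails at once if the carrier is rammed against the tester (over 60 N) (contact force between carrier and tester above 60 N).
It fails at once if the carrier is tipped by more than 30 degrees (angle between carrier's own z axis and vertical above 0.52 rad).
It fails at once if a bystander is moved by more than 30 mm (distance of any of block, mount, bottle, jar, mouse, screwdriver from where it was at the start of the episode above 0.03 m).
It also fails if it takes over 72 s, if anything falls off the work surface, if the arm or the gripper's body presses on something with over 40 N, if the wrist force passes 120 N, or if a joint passes its speed limit or range.

## Working session

There is one attempt and no reset: what is moved stays moved. The work goes in short steps, Python scripts to look and compute and a shell command to move; the robot and the scene stay as the last step left them, time stands still between calls to the robot, and variables do not carry over. Pictures are saved under pics/ and viewed, at most 10 in all, crops included, and the job is handed in when it is done.

```bash
mkdir -p pics
python3 - <<'E'
from plant import bot, vision
import cv2,numpy as np
for n in("scene","top"):
    cv2.imwrite(f"pics/{n}0.png",cv2.cvtColor(vision.grab_frame(n),cv2.COLOR_RGB2BGR))
    c=vision.calibration(n); print(n,{k:np.round(v,3).tolist() for k,v in c.items()})
print(bot.sense(),bot.grasp_offset)
E
```

```text
scene {'fx': 394.68, 'fy': 394.68, 'cx': 325.476, 'cy': 202.188, 'R': [[-0.292, 0.956, -0.007], [0.777, 0.233, -0.585], [-0.557, -0.176, -0.811]], 't': [141.468, -311.849, 1408.031]}
top {'fx': 379.282, 'fy': 379.282, 'cx': 317.89, 'cy': 197.995, 'R': [[0.024, -1.0, -0.005], [-0.996, -0.024, -0.081], [0.081, 0.007, -0.997]], 't': [-20.539, 502.793, 1287.617]}
{'clock': 0.1, 'q': array([ 1.28117416,  0.62924755,  0.03844548,  1.51826469, -0.02700998,
        0.99627414, -0.0200028 ]), 'joint_vel': array([ 0.00109477, -0.00258027,  0.00184766, -0.00248022,  0.00187664,
       -0.00113686, -0.00044554]), 'tau': array([ 2.73617035e-03, -5.64536476e+01,  1.23081174e+00, -1.93975550e+01,
        1.14440141e-02,  5.37901389e-03,  3.91289774e-07]), 'ee_pos': array([ 144.18345025, -633.24389522,  230.4860452 ]), 'orientation': array([-3.12028783e+00, -3.50646119e-01,  3.06789025e-04]), 'force': array([ 0.58873475, -0.347258  , -0.04497397]), 'moment': array([-0.01949002,  0.02099459, -0.01182705]), 'gripper_force': 0.0, 'width': 85.07572549366274} 18.700000000000003
```

View pics/scene0.png

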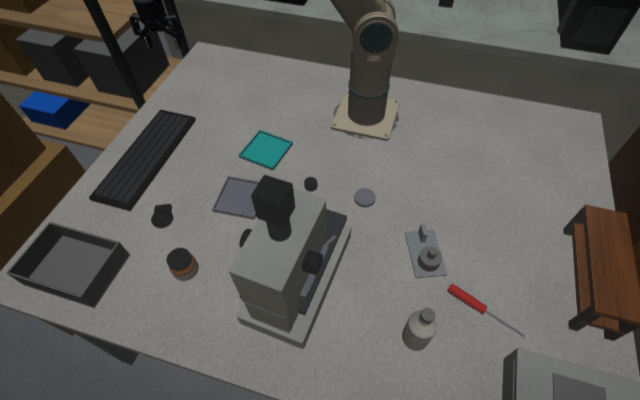

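View pics/top0.png

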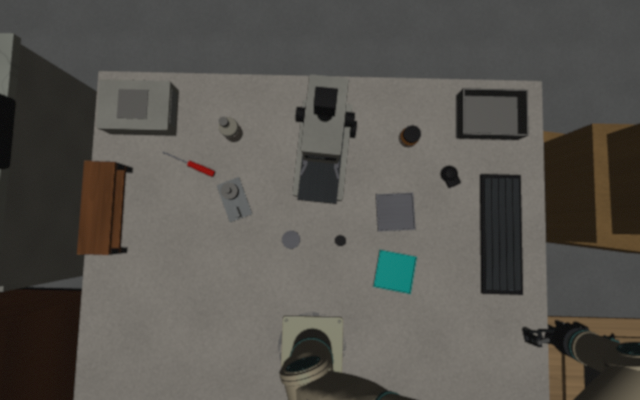

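The scene view shows the tester around (295,265), the carrier with its cap at (427,255) and the grey tray at (238,197). In the top view the carrier is at (234,200), the tester stage at (320,180) and the tray at (395,212). I'll zoom in on these for measurement.

Run:
```python
import cv2,numpy as np
t=cv2.imread("pics/top0.png");s=cv2.imread("pics/scene0.png")
def crop(im,x,y,w,h,k):
    c=cv2.resize(im[y:y+h,x:x+w],None,fx=k,fy=k,interpolation=cv2.INTER_CUBIC)
    c=cv2.convertScaleAbs(c,alpha=1.5,beta=10)
    for i in range(0,w,10): cv2.line(c,(i*k,0),(i*k,4 if (x+i)%50 else 12),(0,255,255),1); 
    for i in range(0,h,10): cv2.line(c,(0,i*k),(4 if (y+i)%50 else 12,i*k),(0,255,255),1)
    return c
a=crop(t,210,170,50,60,8)   # 400x480
b=crop(t,290,140,60,70,6)   # 360x420
b=cv2.copyMakeBorder(b,0,60,0,0,cv2.BORDER_CONSTANT)
cv2.imwrite("pics/c1.png",np.hstack([a,b]))
cv2.imwrite("pics/c2.png",np.hstack([crop(t,365,180,60,60,6),crop(s,395,215,60,70,6)[:360]]))
```

```text
(no output)
```

View pics/c1.png

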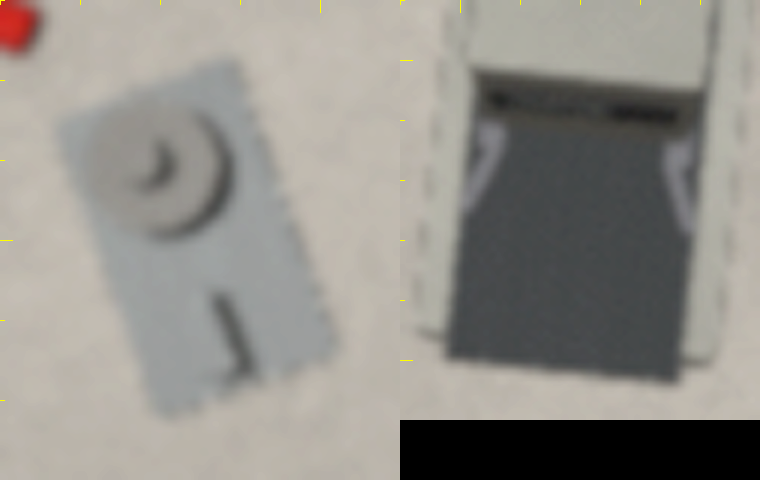

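View pics/c2.png

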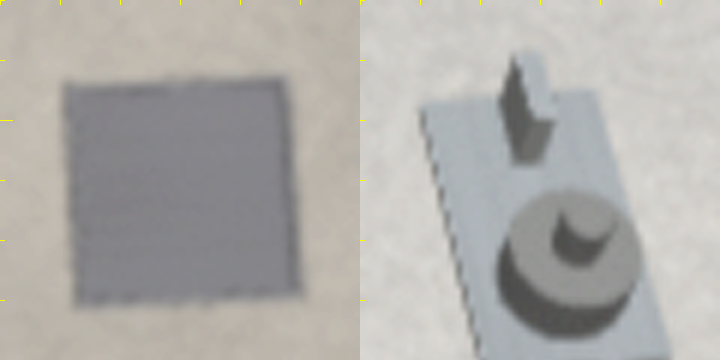

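The crops show the plate corners (top view, px) at about (217,186), (240,177), (252.5,213.5) and (230,222.5). The stage front corners are at (297.7,199.7) and (336.7,203.5), and the tray corners run from (375,194) to (415,230). The cap sits at the far end of the carrier and the fin is nearest the robot. Next I'll fit the poses.

```bash
cat > h.py <<'E'
import numpy as np
from plant import vision
from scipy.optimize import least_squares
from scipy.spatial.transform import Rotation as Rn
C={n:vision.calibration(n) for n in("top","scene")}
def proj(n,X):
    c=C[n];p=np.atleast_2d(X)@np.array(c["R"]).T+np.array(c["t"])
    return np.c_[c["fx"]*p[:,0]/p[:,2]+c["cx"],c["fy"]*p[:,1]/p[:,2]+c["cy"]]
def unproj(n,px,z):
    c=C[n];R=np.array(c["R"]);o=-R.T@np.array(c["t"])
    d=R.T@np.array([(px[0]-c["cx"])/c["fx"],(px[1]-c["cy"])/c["fy"],1]);return o+d*(z-o[2])/d[2]
def fit(obs,x0):  # obs: (cam, model pt, px)
    def W(x,P): return np.r_[Rn.from_euler('z',x[2]).as_matrix()[:2,:2]@P[:2]+x[:2],P[2]]
    f=lambda x:np.concatenate([(proj(n,W(x,np.array(P,float)))[0]-px) for n,P,px in obs])
    r=least_squares(f,x0,loss='soft_l1',x_scale=[100,100,1]);return r.x,np.round(r.fun.reshape(-1,2) if False else f(r.x).reshape(-1,2),1)
E
python3 - <<'E'
from h import *
t,s="top","scene"
car=[(t,(70,42,8),(217.1,186)),(t,(70,-42,8),(239.6,177.3)),(t,(-70,-42,8),(252.5,213.5)),(t,(-70,42,8),(230.3,222.5)),
 (s,(-70,-42,8),(405,232.5)),(s,(-70,42,8),(434.5,230))]
tr=[(t,(65,65,14),(375.3,193.7)),(t,(65,-65,14),(412.5,192.8)),(t,(-65,-65,14),(415.3,229.5)),(t,(-65,65,14),(377.5,231.2))]
te=[(t,(-175,65,90),(297.7,199.7)),(t,(-175,-65,90),(336.7,203.5)),(t,(-58,55,310),(302.3,151.5)),(t,(-58,-55,310),(341,155.5)),
 (t,(-95,58,108),(300.8,175)),(t,(-95,-58,108),(338.3,178.5))]
for n,o,x0 in(("car",car,(600,250,.3)),("tray",tr,(600,-200,0)),("tester",te,(750,0,0))):
    x,r=fit(o,x0);print(n,np.round(x,3),r.tolist())
print("cap",unproj(t,(229.4,190.8),42),"knob",unproj(s,(395+226/6,215+222/6),70))
E
```

```text
car [4.93616e+02 2.83602e+02 3.61000e-01] [[-0.7, -1.9], [-0.4, -1.0], [-0.6, 0.5], [-1.4, -0.5], [-1.0, -2.4], [-1.1, -1.6]]
tray [ 4.62595e+02 -2.76144e+02  6.70000e-02] [[-0.0, 0.1], [0.3, -0.6], [-0.1, 0.3], [-0.1, 0.2]]
tester [ 6.59293e+02 -2.12690e+01 -8.00000e-02] [[-0.2, 0.1], [0.4, 0.4], [-1.2, -0.4], [0.5, -0.2], [1.2, 0.0], [-0.6, 0.2]]
cap [518.73333214 292.93156881  42.        ] knob [527.38547831 298.97930813  70.        ]
```

```bash
cat >> h.py <<'E'
from plant import bot
def go(x,y,z,yaw=None):
    """shift in tool axes and twist to bring the TCP to x,y,z with tool y along world yaw+90deg (mod pi)"""
    s=bot.sense();R=Rn.from_rotvec(s["orientation"]).as_matrix()
    d=R.T@(np.array([x,y,z])-s["ee_pos"]);tw=0
    if yaw is not None:
        a=np.arctan2(R[1,1],R[0,1]);tw=-((yaw+np.pi/2-a+np.pi/2)%np.pi-np.pi/2)
    print("to",(x,y,z),"rows:",np.round(d,1).tolist(),round(tw,3),"dist",round(np.linalg.norm(d)))
def st():
    s=bot.sense();R=Rn.from_rotvec(s["orientation"]).as_matrix()
    print("t%.2f"%s["clock"],"pos",np.round(s["ee_pos"],1),"ydir",round(np.arctan2(R[1,1],R[0,1]),3),"zax",np.round(R[:,2],3),"F",np.round(s["force"],1),"w%.1f g%.1f q7 %.2f"%(s["width"],s["gripper_force"],s["q"][6]))
E
python3 - <<'E'
from h import *
t,s="top","scene";k=.44
car=[(t,(70,42,8),(217.1,186)),(t,(70,-42,8),(239.6,177.3)),(t,(-70,-42,8),(252.5,213.5)),(t,(-70,42,8),(230.3,222.5)),
 (s,(-70,-42,8),(405,232.5)),(s,(-70,42,8),(434.5,230))]
tr=[(t,(65,65,14),(375.3,193.7)),(t,(65,-65,14),(412.5,192.8)),(t,(-65,-65,14),(415.3,229.5)),(t,(-65,65,14),(377.5,231.2))]
te=[(t,(-175,65,90),(297.7,199.7)),(t,(-175,-65,90),(336.7,203.5)),(t,(-58,55,310),(302.3,151.5)),(t,(-58,-55,310),(341,155.5)),
 (t,(-95,58,108),(300.8,175)),(t,(-95,-58,108),(338.3,178.5))]
for n,o,x0 in(("car",car,(600,250,.3)),("car top",car[:4],(600,250,.3)),("tray",tr,(600,-200,0)),("tester",te,(750,0,0))):
    x,r=fit([(a,b,(c[0]-k,c[1]-k)) for a,b,c in o],x0);print(n,np.round(x,3),r.tolist())
print("cap",unproj(t,(229.4-k,190.8-k),42),"knob",unproj(s,(395+226/6-k,215+222/6-k),70))
st();go(450,-300,230,.36)
E
```

```text
car [4.94608e+02 2.84349e+02 3.72000e-01] [[-0.6, -1.5], [-0.4, -0.9], [-0.2, 0.4], [-0.9, -0.3], [-0.6, -1.5], [-0.8, -1.0]]
car top [4.92624e+02 2.82338e+02 3.88000e-01] [[-0.3, -0.6], [-0.2, -0.4], [0.6, 0.7], [0.0, 0.4]]
tray [ 4.64077e+02 -2.74615e+02  6.70000e-02] [[-0.0, 0.1], [0.3, -0.6], [-0.1, 0.3], [-0.1, 0.2]]
tester [ 6.60599e+02 -1.99910e+01 -8.10000e-02] [[-0.2, 0.1], [0.4, 0.4], [-1.3, -0.4], [0.4, -0.3], [1.2, 0.0], [-0.6, 0.3]]
cap [520.20052248 294.49484644  42.        ] knob [526.43920657 297.73062026  70.        ]
t0.10 pos [ 144.2 -633.2  230.5] ydir -1.347 zax [-0.     0.002 -1.   ] F [ 0.6 -0.3 -0. ] w85.1 g0.0 q7 -0.02
to (450, -300, 230) rows: [372.2, -257.1, 0.9] -0.136 dist 452
```

```bash
python3 -m creep '[[372,-257,0,-0.07],[372,-257,0,-0.14],[372,-257,0,-0.14],[372,-257,0,-0.14],[372,-257,0,-0.14],[372,-257,0,-0.14],[372,-257,0,-0.14],[372,-257,0,-0.14]]' 1
python3 -m creep '[[372,-257,0,-0.14]]' >/dev/null 2>&1 & sleep 0; wait
python3 - <<'E'
from h import *
st();go(522,295,170,.38)
E
```

```text
clock: 0.9
ee_pos: [415.6, -337.3, 231.2]
orientation: [-3.09, -0.568, 0.0]
force: [0.2, -0.6, 0.0]
width: 84.9
gripper_force: 0.0
t1.00 pos [ 444.6 -296.4  231.2] ydir -1.064 zax [ 0.    -0.001 -1.   ] F [1.2 0.2 0.6] w85.3 g0.0 q7 -0.57
to (522, 295, 170) rows: [354.6, -479.6, 60.8] 0.127 dist 600
```

```bash
python3 -m creep '[[355,-480,40,0.12],[355,-480,40,0.12],[355,-480,40,0.12],[355,-480,40,0.12],[355,-480,40,0.12],[355,-480,40,0.12],[355,-480,40,0.12],[355,-480,40,0.12]]' >/dev/null
 python3 -m creep '[[0,0,0,0]]' >/dev/null
python3 - <<'E'
from h import *
st();go(522,295,140,.38)
E
```

```text
t1.90 pos [495.9 106.9 204.1] ydir -1.175 zax [ 0.     0.005 -1.   ] F [-0.4 -0.3 -0. ] w85.1 g0.0 q7 -1.48
to (522, 295, 140) rows: [96.5, -163.2, 65.1] 0.016 dist 200
```

```bash
python3 -m creep '[[96,-163,65,0.016],[96,-163,65,0.016],[96,-163,65,0.016],[96,-163,65,0.016],[96,-163,65,0.016],[96,-163,65,0.016],[96,-163,65,0.016]]' >/dev/null
python3 - <<'E'
from h import *
import cv2
st();go(522,295,46,.38)
f={n:cv2.cvtColor(vision.grab_frame(n),cv2.COLOR_RGB2BGR) for n in("scene","top")}
a=f["scene"][200:300,380:480];b=f["top"][150:250,190:290]
o=np.hstack([cv2.resize(i,None,fx=4,fy=4,interpolation=cv2.INTER_CUBIC) for i in(a,b)])
cv2.imwrite("pics/c3.png",cv2.convertScaleAbs(o,alpha=1.5,beta=10))
E
```

```text
t2.60 pos [524.2 282.7 139.5] ydir -1.205 zax [-0.    -0.002 -1.   ] F [-0.3 -0.2  0.2] w85.2 g0.0 q7 -1.78
to (522, 295, 46) rows: [2.4, -12.4, 93.5] -0.014 dist 94
```

View pics/c3.png

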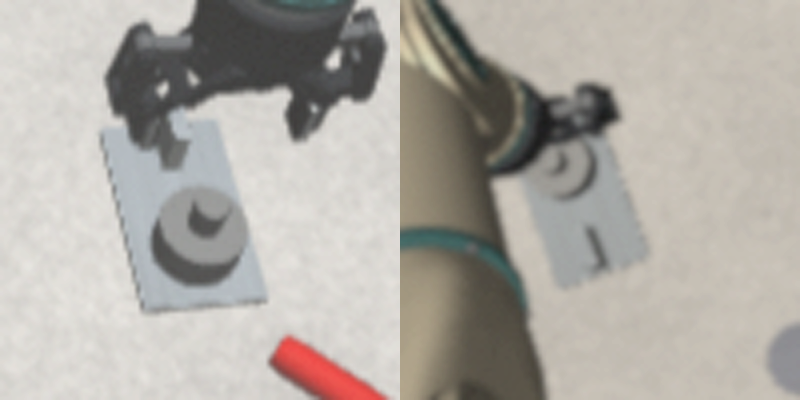

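The carrier is in the scene crop with corners at about (405.4,232.6), (433.4,229.6), (446.4,274.1) and (415.9,277.4). The knob top is at (432.5,252), and the open gripper hangs above and behind the cap. I'll combine both cameras.

Run:
```python
from h import *
t,s="top","scene";k=.4
T=[(t,(70,42,8),(217.1-k,186-k)),(t,(70,-42,8),(239.6-k,177.3-k)),(t,(-70,-42,8),(252.5-k,213.5-k)),(t,(-70,42,8),(230.3-k,222.5-k))]
S=[(s,(-70,-42,8),(405.4,232.6)),(s,(-70,42,8),(433.4,229.6)),(s,(70,42,8),(446.4,274.1)),(s,(70,-42,8),(415.9,277.4))]
for o in(T,S,T+S):
    x,r=fit(o,(500,280,.37));print(np.round(x,3),r.tolist())
st();go(522,295,90,.38)
print("knobtop",unproj(s,(380+211/4-.4,200+208/4-.4),70),"cap top disc",unproj(s,(380+205/4-.4,200+228/4-.4),42))
```

```text
[4.92488e+02 2.82192e+02 3.88000e-01] [[-0.3, -0.6], [-0.2, -0.4], [0.6, 0.7], [0.0, 0.4]]
[4.97272e+02 2.87253e+02 3.90000e-01] [[-1.0, -0.7], [0.3, -0.2], [0.8, 0.6], [-0.2, 0.1]]
[4.95394e+02 2.85516e+02 3.90000e-01] [[-1.2, -1.5], [-1.2, -1.3], [-0.3, -0.2], [-0.9, -0.5], [-1.5, -1.4], [-0.2, -0.9], [0.2, -0.2], [-0.8, -0.7]]
t2.70 pos [524.6 282.6 140.1] ydir -1.206 zax [ 0.001 -0.001 -1.   ] F [ 0.8 -0.1  0.4] w85.7 g0.0 q7 -1.78
to (522, 295, 90) rows: [2.0, -12.6, 50.1] -0.015 dist 52
knobtop [526.46420327 298.04701372  70.        ] cap top disc [525.31450642 299.92129118  42.        ]
```

```bash
python3 -m creep '[[2,-13,25,-0.02],[2,-13.5,50,-0.02],[2,-13.5,60,-0.02],[2,-13.5,60,-0.02]]' >/dev/null; python3 -m creep '[[0,0,0,0],[0,0,0,0]]' >/dev/null
python3 - <<'E'
from h import *
st();go(523,296,45,.39)
E
```

```text
t3.30 pos [522.  298.   80.9] ydir -1.184 zax [ 0.002  0.001 -1.   ] F [-0.1  0.1 -0.2] w85.3 g0.0 q7 -1.79
to (523, 296, 45) rows: [0.0, 2.2, 35.9] -0.003 dist 36
```

```bash
python3 -m creep '[[0,2,15,0],[0,2,30,0],[0,2,35,0],[0,2,35,0],[0,2,35,0]]'; python3 -m creep '[[0,0,0,0],[0,0,0,0],[0,0,0,0],[0,0,0,0],[0,0,0,0],[0,0,0,0],[0,0,0,0],[0,0,0,0]]' 0 40; python3 -c "
from h import *
st()"
```

```text
clock: 3.8
ee_pos: [521.6, 296.3, 44.2]
orientation: [3.083, 0.605, -0.001]
force: [0.5, -0.3, 0.8]
width: 85.3
gripper_force: 0.0
clock: 4.6
ee_pos: [521.9, 296.3, 44.9]
orientation: [-3.083, -0.605, -0.001]
force: [0.1, 0.5, 3.8]
width: 20.5
gripper_force: 39.1
t4.60 pos [521.9 296.3  44.9] ydir -1.183 zax [ 0.  0. -1.] F [0.1 0.5 3.8] w20.5 g39.1 q7 -1.79
```

Gripped. Now I'll lift 145 and look ahead to the tray.

```bash
python3 -m creep '[[0,0,-15,0],[0,0,-40,0],[0,0,-80,0],[0,0,-120,0],[0,0,-150,0],[0,0,-150,0],[0,0,-150,0]]' - 50
python3 - <<'E'
from h import *
import cv2
st();go(464,-275,195,.067+np.pi/2)
f={n:cv2.cvtColor(vision.grab_frame(n),cv2.COLOR_RGB2BGR) for n in("scene","top")}
a=f["scene"][180:300,370:490];b=f["top"][140:260,190:310]
o=np.hstack([cv2.resize(i,None,fx=3.3,fy=3.3,interpolation=cv2.INTER_CUBIC) for i in(a,b)])
cv2.imwrite("pics/c4.png",cv2.convertScaleAbs(o,alpha=1.5,beta=10))
E
```

```text
clock: 5.3
ee_pos: [521.9, 296.2, 195.7]
orientation: [-3.082, -0.605, -0.002]
force: [0.9, -0.1, -0.7]
width: 20.4
gripper_force: 48.9
t5.30 pos [521.9 296.2 195.7] ydir -1.183 zax [ 0.001  0.001 -1.   ] F [ 0.9 -0.1 -0.7] w20.4 g48.9 q7 -1.78
to (464, -275, 195) rows: [-269.5, 507.0, 0.2] -1.25 dist 574
```

View pics/c4.png

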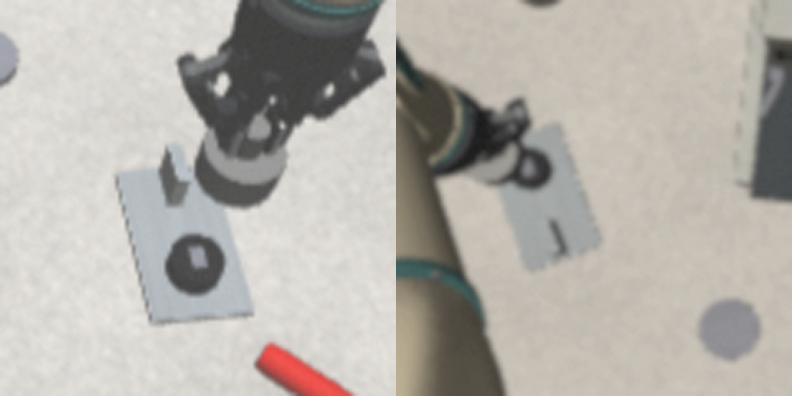

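The cap is in the gripper. The bare black specimen shows on the plate at about (429,260) in the scene view, and the carrier hasn't moved. Carrying the cap to the tray now.

```bash
python3 -m creep '[[-15,25,0,0],[-269,507,0,0],[-269,507,0,0],[-269,507,0,0],[-269,507,0,0],[-269,507,0,0],[-269,507,0,0],[-269,507,0,0]]' >/dev/null;python3 -m creep '[[0,0,0,0],[0,0,0,0]]' >/dev/null
python3 - <<'E'
from h import *
st();go(464,-275,120)
E
```

```text
t6.40 pos [482.2 -82.4 193.5] ydir -1.187 zax [-0.003  0.    -1.   ] F [ 0.2  1.5 -0.3] w20.6 g49.1 q7 -1.12
to (464, -275, 120) rows: [-88.8, 171.9, 73.5] 0 dist 207
```

```bash
python3 -m creep '[[-20,40,0,0],[-40,80,20,0],[-60,120,50,0],[-89,170,73,0],[-89,170,73,0],[-89,170,73,0],[-89,170,73,0],[-89,170,73,0]]' >/dev/null;python3 -m creep '[[0,0,0,0],[0,0,0,0]]' >/dev/null
python3 - <<'E'
from h import *
st();go(464,-275,50)
E
```

```text
t7.40 pos [ 466.  -270.7  122.2] ydir -1.181 zax [ 0.001 -0.    -1.   ] F [-0.2  0.6 -0.6] w20.3 g49.2 q7 -0.77
to (464, -275, 50) rows: [-3.6, 3.2, 72.2] 0 dist 72
```

```bash
python3 -m creep '[[-3,3,25,0],[-3,3,50,0],[-3,3,65,0],[-3,3,72,0],[-3,3,76,0],[-3,3,80,0],[-3,3,81,0],[-3,3,81,0]]'; python3 -c "
from h import *
st()"
```

```text
clock: 8.2
ee_pos: [464.0, -276.0, 41.1]
orientation: [3.082, 0.605, 0.001]
force: [0.2, 0.0, -0.9]
width: 20.6
gripper_force: 49.2
t8.20 pos [ 464.  -276.    41.1] ydir -1.183 zax [ 0.001 -0.    -1.   ] F [ 0.2  0.  -0.9] w20.6 g49.2 q7 -0.78
```

```bash
python3 -m creep '[[0,0,0.7,0],[0,0,1,0],[0,0,1,0]]' | grep -E "pos|force:"; python3 -m creep '[[0,0,0,0],[0,0,-1,0],[0,0,-3,0],[0,0,-3,0],[0,0,-3,0],[0,0,-3,0],[0,0,-3,0]]' 1; python3 -m creep '[[0,0,-30,0],[0,0,-70,0],[0,0,-110,0],[0,0,-150,0],[0,0,-150,0],[0,0,-150,0]]' ;python3 - <<'E'
from h import *
import cv2
st();c,s=np.cos(.39),np.sin(.39);X=(495-48*c,285-48*s);print(X);go(*X,190,.39)
f={n:cv2.cvtColor(vision.grab_frame(n),cv2.COLOR_RGB2BGR) for n in("scene","top")}
a=f["scene"][140:240,190:290];b=f["top"][160:260,345:445]
o=np.hstack([cv2.resize(i,None,fx=4,fy=4,interpolation=cv2.INTER_CUBIC) for i in(a,b)])
cv2.imwrite("pics/c5.png",cv2.convertScaleAbs(o,alpha=1.5,beta=10))
E
```

```text
ee_pos: [464.0, -276.0, 40.8]
force: [-2.2, 0.2, 8.3]
gripper_force: 50.0
clock: 9.2
ee_pos: [463.5, -275.8, 42.5]
orientation: [-3.083, -0.605, 0.0]
force: [-0.5, 0.7, 0.0]
width: 85.2
gripper_force: 0.0
clock: 9.8
ee_pos: [463.9, -276.0, 193.3]
orientation: [3.082, 0.605, 0.002]
force: [-0.7, -0.4, -0.3]
width: 85.6
gripper_force: 0.0
t9.80 pos [ 463.9 -276.   193.3] ydir -1.183 zax [ 0.002 -0.001 -1.   ] F [-0.7 -0.4 -0.3] w85.6 g0.0 q7 -0.75
(np.float64(450.60436512684896), np.float64(266.75095607408826))
to (np.float64(450.60436512684896), np.float64(266.75095607408826), 190) rows: [192.9, -507.5, 2.8] -0.002 dist 543
```

View pics/c5.png

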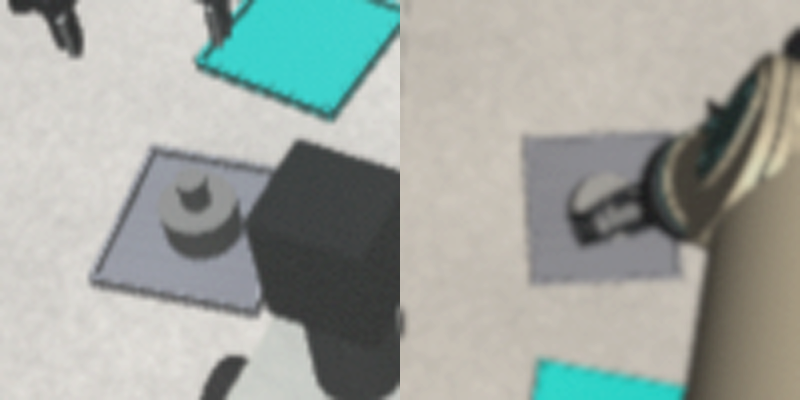

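The cap stands upright in the grey tray, at about (239,193) in the scene view. Now going back to the fin.

```bash
python3 -m creep '[[193,-507,0,0],[193,-507,0,0],[193,-507,0,0],[193,-507,0,0],[193,-507,0,0],[193,-507,0,0],[193,-507,0,0],[193,-507,0,0]]' >/dev/null;python3 -m creep '[[0,0,0,0],[0,0,0,0]]' >/dev/null
python3 - <<'E'
from h import *
st();go(450.6,266.8,120,.39)
E
```

```text
t10.90 pos [452.7 125.1 191.1] ydir -1.179 zax [-0.003 -0.001 -1.   ] F [-0.3 -1.6 -0.5] w85.5 g0.0 q7 -1.56
to (450.6, 266.8, 120) rows: [52.4, -131.8, 71.0] 0.002 dist 159
```

```bash
python3 -m creep '[[52,-132,60,0],[52,-132,65,0],[52,-132,71,0],[52,-132,71,0],[52,-132,71,0],[52,-132,71,0],[52,-132,71,0]]' >/dev/null
python3 - <<'E'
from h import *
import cv2
f=cv2.cvtColor(vision.grab_frame("scene"),cv2.COLOR_RGB2BGR)
st();go(450.6,266.8,21,.39)
a=f[190:290,380:480]
cv2.imwrite("pics/c6.png",cv2.convertScaleAbs(cv2.resize(a,None,fx=5,fy=5,interpolation=cv2.INTER_CUBIC),alpha=1.5,beta=10))
E
```

```text
t11.65 pos [453.1 263.6 122.2] ydir -1.187 zax [ 0.001 -0.001 -1.   ] F [-0.4 -0.3  1.3] w85.3 g0.0 q7 -1.83
to (450.6, 266.8, 21) rows: [-1.2, -4.0, 101.2] -0.006 dist 101
```

View pics/c6.png

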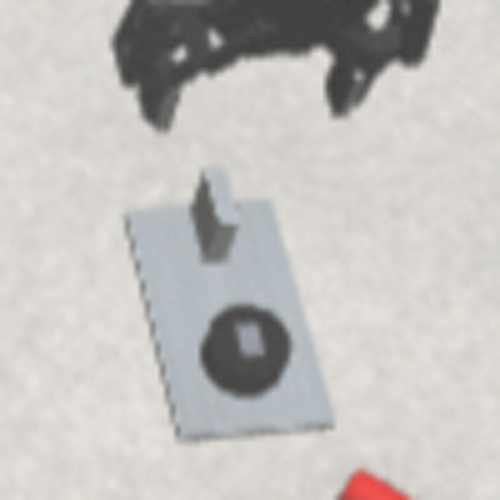

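The open fingers straddle the fin on its centreline (fin top at about (423,225) in the scene view). Descending and gripping.

```bash
python3 -m creep '[[-1,-4,30,0],[-1,-4,60,0],[-1,-4,80,0],[-1,-4,95,0],[-1,-4,101,0],[-1,-4,101,0],[-1,-4,101,0]]'|grep -E "pos|force:"; python3 -m creep '[[0,0,0,0],[0,0,0,0],[0,0,0,0],[0,0,0,0],[0,0,0,0],[0,0,0,0],[0,0,0,0],[0,0,0,0]]' 0 80; python3 -m creep '[[0,0,-5,0],[0,0,-15,0],[0,0,-30,0],[0,0,-30,0]]';python3 -c "
from h import *
st()"
```

```text
ee_pos: [450.5, 269.0, 21.4]
force: [-0.2, 0.1, -0.2]
gripper_force: 0.0
clock: 13.15
ee_pos: [450.1, 269.0, 20.9]
orientation: [3.082, 0.605, 0.001]
force: [-0.2, -0.9, 4.9]
width: 10.6
gripper_force: 79.0
clock: 13.55
ee_pos: [450.5, 270.0, 52.1]
orientation: [-3.081, -0.605, -0.004]
force: [0.0, 0.9, -4.4]
width: 10.8
gripper_force: 77.9
t13.55 pos [450.5 270.   52.1] ydir -1.183 zax [ 0.002  0.002 -1.   ] F [ 0.   0.9 -4.4] w10.8 g77.9 q7 -1.85
```

```bash
cat >> h.py <<'E'
TE=np.array([660.,-20.6,-.081])
def tw(tx,ty): c,s=np.cos(TE[2]),np.sin(TE[2]);return TE[0]+c*tx-s*ty,TE[1]+s*tx+c*ty
def wt(p): c,s=np.cos(TE[2]),np.sin(TE[2]);d=np.array(p[:2])-TE[:2];return np.round([c*d[0]+s*d[1],-s*d[0]+c*d[1],p[2]],1)
E
python3 -m creep '[[0,0,-30,0],[0,0,-60,0],[0,0,-90,0],[0,0,-97,0],[0,0,-97,0],[0,0,-97,0]]' >/dev/null; python3 -c "
from h import *
st();go(*tw(-230,0),148,TE[2])"
```

```text
t14.15 pos [448.7 268.6 146.3] ydir -1.183 zax [-0.002 -0.001 -1.   ] F [-1.6 -1.  -5. ] w10.7 g78.7 q7 -1.83
to (np.float64(430.75410255913374), np.float64(-1.990365223040449), 148) rows: [-119.0, 243.7, -1.3] 0.469 dist 271
```

```bash
python3 -m creep '[[-20,30,-2,0.04],[-50,75,-2,0.12],[-75,120,-2,0.2],[-95,165,-2,0.3],[-110,210,-2,0.4],[-119,244,-2,0.469],[-119,244,-2,0.469],[-119,244,-2,0.469]]' >/dev/null;python3 -m creep '[[0,0,0,0],[0,0,0,0]]' >/dev/null; python3 -c "
from h import *
st();go(*tw(-198,0),118,TE[2])"
```

```text
t15.15 pos [ 4.314e+02 -2.000e-01  1.491e+02] ydir -1.649 zax [-0.001  0.    -1.   ] F [ 0.3 -0.1 -3.8] w10.8 g79.0 q7 -1.68
to (np.float64(462.6491839422108), np.float64(-4.5795318007043875), 118) rows: [31.5, 1.9, 31.0] 0.003 dist 44
```

```bash
python3 -m creep '[[10,1,5,0],[25,2,15,0],[31.5,2,25,0],[31.5,2,28,0],[31.5,2,28,0],[31.5,2,28,0]]' >/dev/null
python3 - <<'E'
from h import *
import cv2
f={n:cv2.cvtColor(vision.grab_frame(n),cv2.COLOR_RGB2BGR) for n in("scene","top")}
st();print(wt(bot.sense()["ee_pos"]))
a=f["scene"][190:310,260:380];b=f["top"][130:230,270:370]
o=np.hstack([cv2.resize(a,(400,400),interpolation=cv2.INTER_CUBIC),cv2.resize(b,(400,400),interpolation=cv2.INTER_CUBIC)])
cv2.imwrite("pics/c7.png",cv2.convertScaleAbs(o,alpha=1.6,beta=15))
E
```

```text
t15.85 pos [462.7  -6.1 121.8] ydir -1.652 zax [-0.  0. -1.] F [ 0.4 -0.2 -3.1] w11.2 g78.9 q7 -1.67
[-197.8   -1.5  121.8]
```

View pics/c7.png

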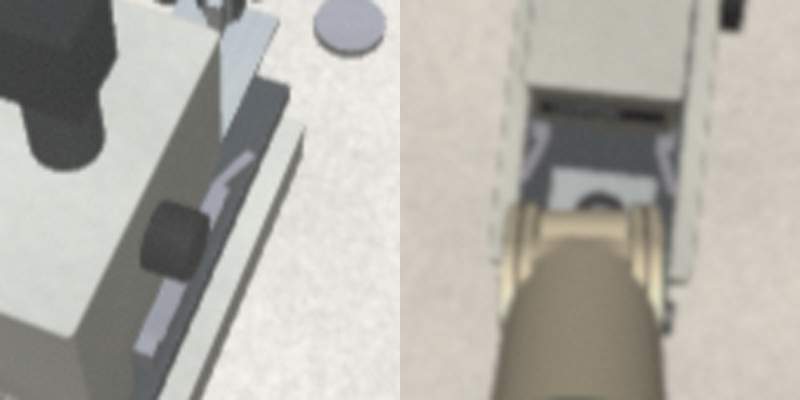

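The plate front, top-view px about (408,172)–(434,175.5) after scaling, sits between the flared rail ends, shifted about 1.5 mm to -y. I'll correct that and lower it to the stage.

```bash
python3 -m creep '[[0,-1.5,3,0],[0,-1.5,6,0],[0,-1.5,8,0],[0,-1.5,9,0],[0,-1.5,10,0],[0,-1.5,10,0],[0,-1.5,10,0]]' ; python3 -c "
from h import *
st();print(wt(bot.sense()['ee_pos']))"
```

```text
clock: 16.55
ee_pos: [463.2, -4.7, 111.6]
orientation: [-3.139, 0.128, -0.0]
force: [-0.3, 1.1, -4.6]
width: 11.2
gripper_force: 79.0
t16.55 pos [463.2  -4.7 111.6] ydir -1.652 zax [ 0.  0. -1.] F [-0.3  1.1 -4.6] w11.2 g79.0 q7 -1.67
[-1.974e+02 -1.000e-01  1.116e+02]
```

```bash
python3 -m creep '[[3,0,0,0],[6,0,0,0],[9,0,0,0],[12,0,0,0],[15,0,0,0],[18,0,0,0],[18,0,0,0]]'|grep -E "pos|force:";python3 -m creep '[[2,0,0,0],[4,0,0,0],[6,0,0,0],[8,0,0,0],[10,0,0,0],[12,0,0,0],[12,0,0,0]]' |grep -E "pos|force:"; python3 -c "
from h import *
st();print(wt(bot.sense()['ee_pos']))"
```

```text
ee_pos: [481.6, -6.1, 111.5]
force: [-0.3, -1.0, -3.9]
gripper_force: 78.9
ee_pos: [493.8, -6.5, 111.5]
force: [0.7, 4.4, -5.6]
gripper_force: 78.8
t17.95 pos [493.8  -6.5 111.5] ydir -1.651 zax [ 0.001  0.001 -1.   ] F [ 0.7  4.4 -5.6] w10.7 g78.8 q7 -1.66
[-166.8    0.6  111.5]
```

```bash
python3 -m creep '[[3,-0.5,0,0],[6,-0.7,0,0],[9,-0.7,0,0],[12,-0.7,0,0],[15,-0.7,0,0],[18,-0.7,0,0],[18,-0.7,0,0]]'|grep -E "pos|force:"; python3 -c "
from h import *
st();print(wt(bot.sense()['ee_pos']),bot.sense()['moment'])"
```

```text
ee_pos: [512.1, -7.9, 111.6]
force: [-0.2, 4.1, -5.4]
gripper_force: 78.7
t18.65 pos [512.1  -7.9 111.6] ydir -1.652 zax [ 0.002  0.    -1.   ] F [-0.2  4.1 -5.4] w10.6 g78.7 q7 -1.66
[-148.4    0.7  111.6] [1.07781708 0.28876408 0.35979043]
```

```bash
python3 -m creep '[[3,-0.5,0,-0.01],[6,-0.5,0,-0.01],[9,-0.5,0,-0.01],[12,-0.5,0,-0.01],[15,-0.5,0,-0.01],[18,-0.5,0,-0.01],[20,-0.5,0,-0.01],[20,-0.5,0,-0.01]]'|grep -E "pos|force:"; python3 -c "
from h import *
st();print(wt(bot.sense()['ee_pos']),bot.sense()['moment'])"
```

```text
ee_pos: [531.8, -9.4, 111.7]
force: [-0.3, -0.2, -4.8]
gripper_force: 79.0
t19.45 pos [531.8  -9.4 111.7] ydir -1.642 zax [ 0.001 -0.    -1.   ] F [-0.3 -0.2 -4.8] w10.6 g79.0 q7 -1.65
[-128.7    0.8  111.7] [ 0.1531757   0.13879396 -0.02313436]
```

```bash
python3 -m creep '[[3,0,0,0],[6,0,0,0],[9,0,0,0],[12,0,0,0],[15,0,0,0],[18,0,0,0],[18,0,0,0]]'|grep -E "pos|force:"; python3 -m creep '[[0,0,0.5,0],[0,0,1,0],[0,0,1,0]]'|grep -E "pos|force:"; python3 -c "
from h import *
st();print(wt(bot.sense()['ee_pos']),bot.sense()['moment'])"
```

```text
ee_pos: [549.7, -10.4, 111.6]
force: [-0.5, 0.2, -4.7]
gripper_force: 79.0
ee_pos: [549.1, -10.3, 110.9]
force: [-1.1, 0.6, 0.1]
gripper_force: 79.8
t20.45 pos [549.1 -10.3 110.9] ydir -1.642 zax [ 0.  0. -1.] F [-1.1  0.6  0.1] w10.8 g79.8 q7 -1.65
[-111.4    1.3  110.9] [-7.74192297e-02  3.01081721e-01  1.17533894e-04]
```

```bash
python3 -m creep '[[0,0,0,0],[0,0,0,0],[0,0,0,0],[0,0,0,0],[0,0,0,0],[0,0,0,0]]' 1 |grep -E "pos|force:|width"; python3 -m creep '[[0,0,-20,0],[0,0,-50,0],[0,0,-80,0],[0,0,-90,0],[-30,0,-90,0],[-70,0,-90,0],[-100,0,-90,0],[-100,0,-90,0]]'|grep -E "pos|force:"; python3 -m creep '[[0,0,0,0.14],[0,0,0,0.28],[0,0,0,0.42],[0,0,0,0.56],[0,0,0,0.7],[0,0,0,0.84],[0,0,0,0.98],[0,0,0,1.12]]' >/dev/null; python3 -c "
from h import *
st();print(wt(bot.sense()['ee_pos']));go(*tw(-205,0),160,TE[2]+np.pi/2)"
```

```text
ee_pos: [549.1, -10.3, 110.6]
force: [-0.8, 0.2, -0.7]
width: 85.5
gripper_force: 0.0
ee_pos: [443.9, -3.1, 199.9]
force: [0.2, -0.3, -0.7]
gripper_force: 0.0
t22.65 pos [449.9  -3.2 200.3] ydir -2.768 zax [ 0. -0. -1.] F [ 0.2  0.5 -0.5] w85.3 g0.0 q7 -2.58
[-210.8    0.3  200.3]
to (np.float64(455.6721348896627), np.float64(-4.013151611840399), 160) rows: [2.8, -5.1, 40.3] 0.455 dist 41
```

```bash
python3 -m creep '[[0,0,0,-0.14],[0,0,0,-0.28],[0,0,0,-0.42],[0,0,0,-0.56],[0,0,0,-0.7],[0,0,0,-0.84],[0,0,0,-0.98],[0,0,0,-1.12]]' >/dev/null; python3 -m creep '[[0,0,0,-0.14],[0,0,0,-0.28],[0,0,0,-0.42],[0,0,0,-0.56],[0,0,0,-0.7],[0,0,0,-0.84],[0,0,0,-0.98],[0,0,0,-1.12]]' >/dev/null; python3 -m creep '[[0,0,0,-0.14],[0,0,0,-0.28],[0,0,0,-0.42],[0,0,0,-0.45],[0,0,0,-0.45],[0,0,0,-0.45]]' >/dev/null; python3 -c "
from h import *
st();print(wt(bot.sense()['ee_pos']));go(*tw(-205,0.8),100,-.073+np.pi/2)"
```

```text
t24.85 pos [449.4  -3.3 200.4] ydir -0.075 zax [-0.  0. -1.] F [-0.6 -0.3 -0.5] w85.6 g0.0 q7 -0.41
[-2.113e+02  2.000e-01  2.004e+02]
to (np.float64(455.7368640541043), np.float64(-3.215774577263473), 100) rows: [0.5, 6.3, 100.4] -0.002 dist 101
```

```bash
python3 -m creep '[[0,0,30,0],[0,0,60,0],[0,0,90,0],[0,0,105,0],[0,0,112,0],[0,0,112,0]]' |grep -E "pos|force:"; python3 -m creep '[[0,0,2,0],[0,0,4,0],[0,0,6,0],[0,0,8,0],[0,0,8,0]]'|grep -E "pos|force:"
python3 - <<'E'
from h import *
import cv2
st();print(wt(bot.sense()['ee_pos']))
f={n:cv2.cvtColor(vision.grab_frame(n),cv2.COLOR_RGB2BGR) for n in("scene","top")}
a=f["scene"][170:270,270:370];b=f["top"][130:230,270:370]
o=np.hstack([cv2.resize(a,(400,400),interpolation=cv2.INTER_CUBIC),cv2.resize(b,(400,400),interpolation=cv2.INTER_CUBIC)])
cv2.imwrite("pics/c8.png",cv2.convertScaleAbs(o,alpha=1.6,beta=15))
E
```

```text
ee_pos: [449.0, -3.1, 88.0]
force: [0.3, -0.4, -0.1]
gripper_force: 0.0
ee_pos: [449.3, -3.3, 80.6]
force: [-0.0, 0.3, -0.1]
gripper_force: 0.0
t25.95 pos [449.3  -3.3  80.6] ydir -0.072 zax [ 0. -0. -1.] F [-0.   0.3 -0.1] w85.5 g0.0 q7 -0.55
[-2.114e+02  2.000e-01  8.060e+01]
```

View pics/c8.png

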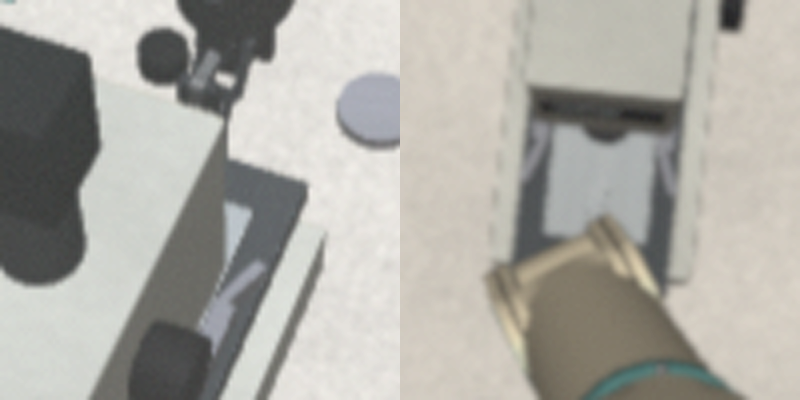

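The carrier sits between the rails, partly under the head (top-view px about (407–433, 163–190)). The open finger is behind it, so I'll start pushing.

```bash
for i in 1; do python3 -m creep '[[0,4,0,0],[0,8,0,0],[0,12,0,0],[0,16,0,0],[0,20,0,0],[0,24,0,0],[0,28,0,0],[0,30,0,0]]' |grep -E "pos|force:"; python3 -m creep '[[0,3,0,0],[0,6,0,0],[0,9,0,0],[0,12,0,0],[0,15,0,0],[0,18,0,0],[0,20,0,0]]'|grep -E "pos|force:"; done; python3 -c "
from h import *
st();print(wt(bot.sense()['ee_pos']))"
```

```text
ee_pos: [479.8, -5.4, 80.5]
force: [-3.2, 0.4, 1.7]
gripper_force: 1.9
ee_pos: [499.6, -6.8, 80.6]
force: [-3.6, 0.6, 2.4]
gripper_force: 1.8
t27.55 pos [499.6  -6.8  80.6] ydir -0.072 zax [ 0.  0. -1.] F [-3.6  0.6  2.4] w85.6 g1.8 q7 -0.51
[-161.     0.8   80.6]
```

```bash
python3 -m creep '[[0,3,0,0],[0,6,0,0],[0,9,0,0],[0,12,0,0],[0,15,0,0],[0,18,0,0],[0,20,0,0],[0,20,0,0]]'|grep -E "pos|force:";  python3 -m creep '[[0,1,0,0],[0,2,0,0],[0,3,0,0],[0,4,0,0],[0,5,0,0],[0,6,0,0],[0,6,0,0]]'|grep -E "pos|force:"; python3 -c "
from h import *
st();print(wt(bot.sense()['ee_pos']))"
```

```text
ee_pos: [519.8, -8.3, 80.6]
force: [-1.6, 0.5, 0.4]
gripper_force: 0.8
ee_pos: [523.1, -8.6, 80.6]
force: [-7.7, 0.5, 7.0]
gripper_force: 5.6
t29.05 pos [523.1  -8.6  80.6] ydir -0.072 zax [-0.004 -0.001 -1.   ] F [-7.7  0.5  7. ] w85.4 g5.6 q7 -0.49
[-137.4    0.9   80.6]
```

```bash
python3 -m creep '[[0,-10,0,0],[0,-40,0,0],[0,-60,0,0],[0,-60,-60,0],[0,-110,-60,0],[0,-140,-60,0],[0,-140,-60,0],[0,-140,-60,0]]'|grep -E "pos|force:"
cat > prof.py <<'E'
from h import *
import cv2
g=cv2.GaussianBlur(vision.grab_frame("top"),(0,0),.6).mean(2).astype(np.float32)
xs=np.arange(-176,-44,4.)
for y in(-34,-20,0,20,34):
    P=np.array([[*tw(x,y),98] for x in xs]);p=proj("top",P).astype(np.float32)
    print(y,cv2.remap(g,p[None,:,0],p[None,:,1],cv2.INTER_LINEAR)[0].astype(int).tolist())
st()
E
python3 prof.py
```

```text
ee_pos: [386.4, 1.5, 141.0]
force: [0.9, 0.7, -0.3]
gripper_force: 0.0
-34 [84, 54, 43, 42, 42, 42, 42, 42, 42, 42, 42, 42, 41, 42, 41, 42, 41, 41, 41, 42, 41, 41, 41, 41, 41, 44, 57, 80, 95, 98, 98, 96, 87]
-20 [80, 54, 43, 42, 42, 42, 42, 42, 42, 43, 43, 42, 42, 42, 42, 42, 42, 42, 42, 42, 42, 42, 42, 42, 42, 44, 61, 85, 98, 100, 100, 97, 87]
0 [84, 55, 45, 43, 43, 43, 43, 43, 43, 42, 43, 43, 42, 42, 42, 42, 42, 42, 42, 42, 42, 42, 42, 42, 42, 45, 57, 72, 72, 75, 89, 97, 89]
20 [82, 55, 45, 43, 43, 43, 43, 43, 43, 42, 43, 42, 42, 42, 43, 43, 43, 42, 42, 42, 42, 42, 42, 42, 42, 47, 64, 87, 98, 99, 100, 98, 88]
34 [82, 54, 44, 43, 42, 43, 43, 43, 43, 42, 42, 43, 43, 43, 42, 42, 42, 43, 42, 42, 42, 43, 43, 42, 42, 44, 57, 81, 95, 99, 99, 99, 90]
t29.90 pos [387.2   1.6 140.9] ydir -0.072 zax [ 0.003  0.001 -1.   ] F [ 0.6  1.1 -0.5] w85.7 g0.0 q7 -0.54
```

Run:
```python
from h import *
import cv2
g=np.mean([vision.grab_frame("top").mean(2) for _ in range(3)],0).astype(np.float32)
def edge(y,z,a,b):
    xs=np.arange(a,b,.5);p=proj("top",np.array([[*tw(x,y),z] for x in xs])).astype(np.float32)
    v=cv2.remap(g,p[None,:,0],p[None,:,1],cv2.INTER_LINEAR)[0];m=(v.max()+v.min())/2
    i=np.where(np.diff(np.sign(v-m)))[0][0];return round(float(xs[i]+.5*(m-v[i])/(v[i+1]-v[i])),1),int(v.max()),int(v.min())
for y in(-34,-20,20,34): print(y,edge(y,90,-192,-160),edge(y,98,-90,-56))
```

```text
-34 (-175.1, 119, 42) (-69.7, 99, 41)
-20 (-175.4, 119, 42) (-70.5, 100, 42)
20 (-175.2, 118, 43) (-71.0, 100, 42)
34 (-175.1, 118, 43) (-69.9, 99, 42)
```

The plate's rear edge measures -70.1 relative to the stage front, the carrier is straight, and the stop was felt at about 8 N. The robot is clear.

```bash
python3 -c "
from plant import order
print(order.hand_in())"
```

```text
the job is handed in; nothing more can be done
None
```

I handed the job in at about 30 s: the cap stands upright in the steel tray, and the carrier is home and straight against the end stop (within about 1 mm by camera, stop felt at about 8 N); hand-in returned no verdict.

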